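# Send a finished culture dish down the discard chute

### The job

Slide the large petri dish along the metal ledge until it sits firmly but gently against the chute's upright stop fin and press it there for a moment, then push it off the far edge so that it drops into the chute, slides down and comes to rest at its foot. The dish is brittle: keep every push light (well under 15 N), never lift it, and leave the other things where they are.

Things in the scene. Friction and masses are not known exactly. Their poses are not given: they have to be found in the camera images.
- ledge: Fixed metal step standing on the bench. Origin on the bench under the middle of its top. The flat top, without a rim, is 104 mm deep (its x, -52 to +52 mm), 420 mm long (its y, -210 to +210 mm) and 140 mm above the bench; +x points to the far edge, away from the robot, +y along it to the left.
- far_edge (a point): Middle of the ledge's far edge, at top height, axes as the ledge. A steel chute stands against this edge, elsewhere along it each time: the chute is NOT measured. Its mouth is 96 mm wide, from the stop fin's face to the right (-y), between side walls rising 18 mm above the ledge top; a dish touching the fin is in line with the mouth. Below it is a steep ramp.
- fin_middle (a point): Fixed point of the ledge (y = +90 mm, at top height), NOT the fin itself: only the middle of the stretch in which the chute's stop fin stands. The fin is a rigid upright plate, 4 mm thick, 22 mm high, across the whole ledge top, parallel to its x. Its right-hand face lies up to 40 mm either side of this point along the ledge's y, and must be found by feel (or sight).
- ledge_top (a point): Centre of the ledge's top face, axes as the ledge. The chute's ramp, as wide as its mouth, falls at 48 degrees from 9 mm below the far edge to a foot wall 160 mm from here along the ledge's x, where the ramp is 120 mm lower than this point (20 mm above the bench). A dish that has gone down lies on the ramp against the foot wall.
- dish: Large round petri dish with lid, rigid and brittle: 90 mm across as seen, 86 mm where touched, 15 mm high (touchable side 12 mm), about 30 g, too wide to grasp. It lies on the right part of the ledge. Origin: centre of its underside, z up. It slides with under half a newton, so resisting a push of 2 N or more means it has met the fin. A push above 15 N breaks it.
- stopper: Red-brown rubber stopper, 33 mm across, 28 mm high, standing on the left end of the ledge beyond the fin; origin at the centre of its underside. A bystander to leave alone.
- sample_jar: Glass jar, 70 mm across and 92 mm high, on the bench to the right, beyond the ledge; origin at the centre of its underside. A bystander.
- beaker: Glass beaker, 56 mm across, 70 mm high, on the bench in front of the ledge; origin at the centre of its underside. A bystander.
- dropper_bottle: Brown dropper bottle, 36 mm across, 113 mm high, on the bench to the right; origin at the centre of its underside. A bystander.
- small_dish: Small petri dish, 60 mm across, 15 mm high, on the bench in front of the right end of the ledge; origin at the centre of its underside. A bystander.

How it is judged:
On the way:
1. the dish, flat on the ledge and slid at least 45 mm leftwards, is held still against the stop fin by a push of the fingers of more than 1 N (y of dish in the frame of ledge above -0.04 m and height (world z) of dish above 0.137 m and angle between dish's own z axis and vertical below 0.08 rad and contact force between the fingers and dish above 1 N and linear speed of dish below 0.004 m/s), for 0.2 s.
At the end, for the whole second after the job is handed in: the dish rests, still, at the foot of the chute's ramp: the centre of its underside 42 to 75 mm above the bench and 105 to 150 mm beyond the ledge's middle (height (world z) of dish between 0.042 and 0.075 m and x of dish in the frame of ledge between 0.105 and 0.15 m and y of dish in the frame of ledge between -0.05 and 0.095 m and linear speed of dish below 0.01 m/s); the robot touches nothing.
It fails at once if the fingers push the dish with more than 15 N (contact force between the fingers and dish above 15 N).
It fails at once if the dish is lifted off the ledge (more than 15 mm) (height (world z) of dish above 0.155 m).
It fails at once if a bystander is moved more than 15 mm (distance of any of stopper, sample_jar, beaker, dropper_bottle, small_dish from where it was at the start of the episode above 0.015 m).
It also fails if it takes over 64 s, if anything falls off the work surface, if the arm or the gripper's body presses on something with over 40 N, if the wrist force passes 120 N, or if a joint passes its speed limit or range.

### The arm

A 6-joint arm with a two-finger parallel gripper is mounted at the origin on a cart in front of the work surface, level with it; the furniture and walls round the work are solid. World frame = base frame: x ahead of the robot, y to its left, z up, the work surface at z = 0. Lengths are in m, angles in rad, forces in N, time in s.
With the tool pointing down it reaches from about 0.25 to 0.8 m from the base axis. Payload 8.5 kg.
Tool frame: the origin (TCP) lies where the fingers leave the gripper's body, on its centre line; the fingertips stand 73 mm ahead of it and the grasp point (between the pads) lies 54 mm ahead of it; z points along the fingers, y is the line along which they close (so a half turn about z gives the same grasp; the last joint's range is limited). The gripper opens to 85 mm and grips with 20 to 120 N. Pads are 22 mm wide; open, the fingers measure 114 mm over their backs; the gripper's body (76 mm by 85 mm) begins 54 mm behind the grasp point. The pads swing forward as they close: fully open they stand 13 mm farther back than shut.
Start: joints at [1.194, 0.238, -0.013, 1.319, 0, 1.571], TCP at [0.193, 0.488, 0.304] pointing down, gripper open.
Joint ranges: [-2.66, 2.66], [-1.03, 1.9], [-1.14, 1.46], [-1.82, 2.27], [-1.45, 1.34], [-3.14, 3.14]. Speed limits (rad/s): [2.22, 2.22, 2.79, 3.14, 3.14, 3.14].

### API

Orientations are given as a 3x3 rotation matrix whose columns are the frame's x, y, z axes.
In Python, from rig import bot gives the robot as it stands. The module is installed in compiled form; this text tells all that it offers.
- The arm moves only by the tool carry_out, never from a script. Its argument "targets" is a list of rows, each a list of 2 entries, a list of its own where there are three numbers: the shift along the tool's x, y, z normalised to -1 to 1, where 1 is 0.05 m, then the turn, a rotation vector about the tool's x, y, z normalised to -1 to 1, where 1 is 5 degrees. A call has exactly 5 rows; each row shifts and turns the commanded pose from where the row before left it, along the tool's axes as they then stand; what a row does not reach is not made up. A row lasts 1/10 s, in which the tool goes at most 50 mm and 8.59 degrees, less where a joint would pass 70% of its speed; a pose out of reach is approached as far as the arm can. A call with a number of a shift or a turn outside -1 to 1 is refused whole. A call with a gripper value outside its range is refused whole. "claw" is the gripper command: -1 is shut, 1 is fully open, values between are in proportion, set as the call begins (left out, the last holds). The fingers move at their own pace and stop on an object; the grip force is fixed at half the most. Time passes only in rows, so rows that do not move let the fingers close, or fill a call up. It gives the time, the measured TCP pose, the force, the opening and the grip force at its end, in the units of the state.
- bot.get_state(): the state, without advancing time (a new reading comes with each control period).
- bot.snapshot(name): name is "scene" or "top"; returns a dict with "img" (384x512x3 uint8, blue, green, red), "fx", "fy", "cx", "cy" (pixels), "camera_from_world" (4x4, takes a point from world to camera coordinates). Camera axes: x right, y down, z forward; pixel columns grow to the right and rows downward; lengths in m; the calibration is good to about 2 mm. A picture is of the moment at which its call begins. There is no depth.
- bot.close_job(): hands the job in; it is judged then, once.
The state is a dict: "time": time; "joint_pos": joint angles; "qvel": joint speeds; "joint_torque": joint torques, N m; "eef_pos": TCP position; "tool_rot": TCP orientation; "force": force on the tool from outside, world axes, zero at the start; "moment": the same for the moment, N m; "finger_gap": finger opening in m; "finger_force": force on a finger pad.
Only numpy, scipy, OpenCV 4.12 (cv2) and the standard library are available. Lean on these libraries where they do the work, as an engineer would, in place of code of your own. Each camera call takes 0.05 s, during which the arm holds its last target. There are 200 camera calls.

## Working session

There is one attempt and no reset: what is moved stays moved. The work goes in short steps, Python scripts to look and compute and a tool call to move; the robot and the scene stay as the last step left them, time stands still between calls to the robot, and variables do not carry over. Pictures are saved under pics/ and viewed, at most 10 in all, crops included, and the job is handed in when it is done.

Besides the shell and the picture viewer there is one more tool, called after "Call:" as a command line: name --argument value ..., lists and objects as JSON in quotes. carry_out: Moves the arm, as the interface text tells. Its arguments: {"type":"object","properties":{"targets":{"type":"array"},"claw":{"type":"number"}},"required":["targets"]}

```bash
mkdir -p pics; python3 - <<'E'
from rig import bot
import cv2, numpy as np
for n in("scene","top"):
    s=bot.snapshot(n); cv2.imwrite(f"pics/{n}0.png",s["img"]); print(n,s["fx"],s["fy"],s["cx"],s["cy"]); print(np.round(s["camera_from_world"],4).tolist())
st=bot.get_state(); print(st)
E
```

```text
scene 481.2457560382921 481.2457560382921 251.06549388124395 192.5799039641401
[[0.8046, -0.5936, -0.019, -0.4173], [-0.4707, -0.6179, -0.6298, 0.2393], [0.3621, 0.5156, -0.7765, 1.2385], [0.0, 0.0, 0.0, 1.0]]
top 403.4382367794985 403.4382367794985 262.97410228137517 195.01486182036726
[[-0.0172, -0.9998, -0.0042, -0.076], [-0.9892, 0.0176, -0.1454, 0.4929], [0.1454, 0.0017, -0.9894, 0.9916], [0.0, 0.0, 0.0, 1.0]]
{'time': 0.1, 'joint_pos': array([ 1.19394699e+00,  2.38707631e-01, -1.41848120e-02,  1.31917622e+00,
       -1.46718521e-05,  1.57079776e+00]), 'qvel': array([ 8.38047304e-05, -1.05461153e-03,  1.96834164e-03,  2.73493937e-05,
       -7.33995939e-04, -1.67826072e-03]), 'joint_torque': array([ 3.62159935e-04, -5.39724863e+01,  3.46996450e+01,  1.34633892e-02,
        4.00494980e-05,  1.72689784e-05]), 'eef_pos': array([0.19309656, 0.48789899, 0.30334296]), 'tool_rot': array([[-9.29828148e-01,  3.67993762e-01, -4.54569563e-04],
       [ 3.67994043e-01,  9.29827388e-01, -1.18845735e-03],
       [-1.46736642e-05, -1.27233999e-03, -9.99999190e-01]]), 'force': array([1.02459176, 0.18565046, 0.25650408]), 'moment': array([-2.84026076e-05, -1.85820989e-02, -3.77658848e-03]), 'finger_force': 0.0, 'finger_gap': 0.08521967530442574}
```

View pics/top0.png

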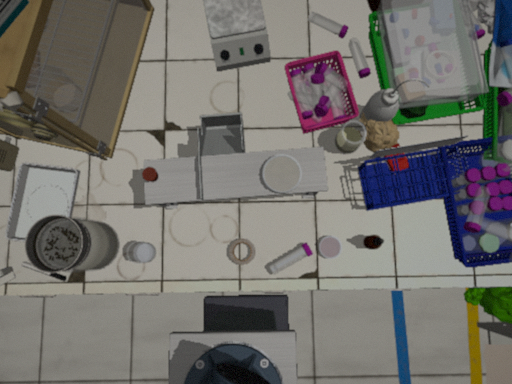

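View pics/scene0.png

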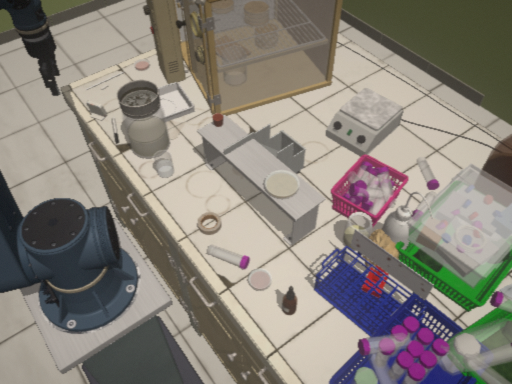

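The top view shows the ledge from about (144,180) to (326,170), the dish at (281,173), the fin near x=200 and the stopper at (150,174). I'll enlarge the ledge.

```bash
python3 - <<'E'
import cv2
i=cv2.imread("pics/top0.png")[105:215,135:335]
cv2.imwrite("pics/crop0.png",cv2.resize(i,None,fx=4,fy=4,interpolation=cv2.INTER_CUBIC))
E
```

```text
(no output)
```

View pics/crop0.png

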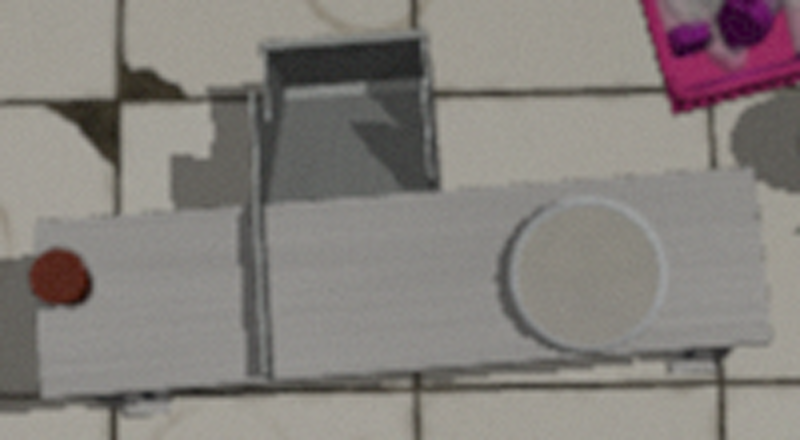

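The crop shows ledge-top corners at about (37,218), (753,170), (771,345) and (42,397). The dish is centred at (588,273), radius about 79. The fin's right face foot runs from (268,203) to (271,378).

```bash
cat > h.py <<'E'
from rig import bot
import numpy as np
def cast(s,uv,z):
    T=s["camera_from_world"]; R,t=T[:3,:3],T[:3,3]; c=-R.T@t
    d=R.T@np.array([(uv[0]-s["cx"])/s["fx"],(uv[1]-s["cy"])/s["fy"],1]); return c+d*(z-c[2])/d[2]
E
python3 - <<'E'
from h import *
s=bot.snapshot("top")
f=lambda p,z:cast(s,(p[0]/4+135-.4,p[1]/4+105-.4),z)
C=[f(p,.14)[:2] for p in((37,218),(753,170),(771,345),(42,397))]
for c in C: print(np.round(c,4))
print([round(np.linalg.norm(C[i]-C[(i+1)%4]),4) for i in range(4)])
o=sum(C)/4; ey=(C[0]-C[1])/np.linalg.norm(C[0]-C[1])+(C[3]-C[2])/np.linalg.norm(C[3]-C[2]); ey/=np.linalg.norm(ey); ex=np.array([ey[1],-ey[0]])
print("o",o,"ey",ey,"yaw",np.degrees(np.arctan2(ex[1],ex[0])))
def L(p,z): w=f(p,z)[:2]; return np.round(w,4),np.round([(w-o)@ex,(w-o)@ey],4)
print("dish",L((588,273),.155),"edge",L((509,273),.155),L((667,273),.155))
print("fin",L((268,203),.14),L((271,378),.14),"stopper",L((61,277),.168))
print("chute right",L((437,190),.158),L((425,35),.158))
E
```

```text
[0.5653 0.19  ]
[ 0.5863 -0.2259]
[ 0.4832 -0.2322]
[0.4606 0.1844]
[np.float64(0.4164), np.float64(0.1033), np.float64(0.4172), np.float64(0.1048)]
o [ 0.52387795 -0.02094703] ey [-0.05231494  0.99863064] yaw 2.9987941394939
dish (array([ 0.524 , -0.1279]), array([-0.0054, -0.1068])) edge (array([ 0.5248, -0.0832]), array([-0.0023, -0.0622])) (array([ 0.5232, -0.1726]), array([-0.0086, -0.1514]))
fin (array([0.5718, 0.056 ]), array([0.0519, 0.0743])) (array([0.4693, 0.0538]), array([-0.0506,  0.0775])) stopper (array([0.5244, 0.1672]), array([0.0104, 0.1878]))
chute right (array([ 0.5731, -0.043 ]), array([ 0.048 , -0.0246])) (array([ 0.6651, -0.037 ]), array([ 0.1402, -0.0234]))
```

Call:
carry_out --targets '[[[0, 0, -0.2], [0, 0, 1]], [[0, 0, -0.2], [0, 0, 1]], [[0, 0, -0.2], [0, 0, 1]], [[0, 0, -0.2], [0, 0, 1]], [[0, 0, -0.2], [0, 0, 1]]]' --claw 0.15

```text
time: 0.65
eef_pos: [0.1931, 0.488, 0.354]
tool_rot: [[-0.685, 0.729, -0.0], [0.729, 0.685, -0.001], [-0.0, -0.001, -1.0]]
force: [-0.0, 0.4, 0.1]
finger_gap: 0.0488
finger_force: 0.0
```

Call:
carry_out --targets '[[[0, 0, 0], [0, 0, 1]], [[0, 0, 0], [0, 0, 1]], [[0, 0, 0], [0, 0, 1]], [[0, 0, 0], [0, 0, 1]], [[0, 0, 0], [0, 0, 1]]]'

```text
time: 1.15
eef_pos: [0.1931, 0.488, 0.3536]
tool_rot: [[-0.312, 0.95, -0.0], [0.95, 0.312, -0.001], [-0.001, -0.0, -1.0]]
force: [1.0, 0.0, -0.6]
finger_gap: 0.049
finger_force: 0.0
```

Call:
carry_out --targets '[[[0, 0, 0], [0, 0, 1]], [[0, 0, 0], [0, 0, 1]], [[0, 0, 0], [0, 0, 1]], [[0, 0, 0], [0, 0, 0.08]], [[0, 0, 0], [0, 0, 0]]]'

```text
time: 1.65
eef_pos: [0.1931, 0.4881, 0.3537]
tool_rot: [[-0.055, 0.999, -0.0], [0.999, 0.055, -0.0], [-0.0, -0.0, -1.0]]
force: [-0.1, 0.9, -0.3]
finger_gap: 0.049
finger_force: 0.0
```

Call:
carry_out --targets '[[[-0.52, 0.05, 0], [0, 0, 0]], [[-0.52, 0.05, 0], [0, 0, 0]], [[-0.52, 0.05, 0], [0, 0, 0]], [[-0.52, 0.05, 0], [0, 0, 0]], [[-0.52, 0.05, 0], [0, 0, 0]]]'

```text
time: 2.15
eef_pos: [0.2125, 0.3579, 0.3538]
tool_rot: [[-0.055, 0.998, -0.0], [0.998, 0.055, -0.0], [-0.0, -0.0, -1.0]]
force: [-0.0, -0.2, 0.6]
finger_gap: 0.0489
finger_force: 0.0
```

Call:
carry_out --targets '[[[-0.52, 0.05, 0], [0, 0, 0]], [[-0.52, 0.05, 0], [0, 0, 0]], [[-0.52, 0.05, 0], [0, 0, 0]], [[-0.52, 0.05, 0], [0, 0, 0]], [[-0.52, 0.05, 0], [0, 0, 0]]]'

```text
time: 2.65
eef_pos: [0.2317, 0.2288, 0.3539]
tool_rot: [[-0.055, 0.998, 0.0], [0.998, 0.055, 0.0], [0.0, 0.0, -1.0]]
force: [1.3, -0.3, 0.1]
finger_gap: 0.0495
finger_force: 0.0
```

Call:
carry_out --targets '[[[-0.52, 0.05, 0], [0, 0, 0]], [[-0.52, 0.05, 0], [0, 0, 0]], [[-0.52, 0.05, 0], [0, 0, 0]], [[-0.52, 0.05, 0], [0, 0, 0]], [[-0.52, 0.05, 0], [0, 0, 0]]]'

```text
time: 3.15
eef_pos: [0.2509, 0.0996, 0.354]
tool_rot: [[-0.055, 0.998, 0.001], [0.998, 0.055, 0.0], [0.0, 0.001, -1.0]]
force: [0.4, -0.7, 0.5]
finger_gap: 0.0493
finger_force: 0.0
```

Call:
carry_out --targets '[[[-0.42, 0.35, 0], [0, 0, 0]], [[-0.42, 0.35, 0], [0, 0, 0]], [[-0.42, 0.35, 0], [0, 0, 0]], [[-0.42, 0.35, 0], [0, 0, 0]], [[-0.42, 0.35, 0], [0, 0, 0]]]'

```text
time: 3.65
eef_pos: [0.3445, -0.0007, 0.354]
tool_rot: [[-0.054, 0.999, 0.0], [0.999, 0.054, -0.0], [-0.0, 0.0, -1.0]]
force: [0.0, 0.5, -0.4]
finger_gap: 0.0491
finger_force: 0.0
```

Call:
carry_out --targets '[[[-0.42, 0.35, 0], [0, 0, 0]], [[-0.42, 0.35, 0], [0, 0, 0]], [[-0.42, 0.35, 0], [0, 0, 0]], [[-0.42, 0.35, 0], [0, 0, 0]], [[-0.42, 0.35, 0], [0, 0, 0]]]'

```text
time: 4.15
eef_pos: [0.4375, -0.1009, 0.3539]
tool_rot: [[-0.055, 0.999, -0.0], [0.999, 0.055, -0.0], [-0.0, -0.0, -1.0]]
force: [-0.4, -0.1, -0.1]
finger_gap: 0.0489
finger_force: 0.0
```

Call:
carry_out --targets '[[[-0.42, 0.35, 0], [0, 0, 0]], [[-0.42, 0.35, 0], [0, 0, 0]], [[-0.42, 0.35, 0], [0, 0, 0]], [[-0.42, 0.35, 0], [0, 0, 0]], [[-0.42, 0.35, 0], [0, 0, 0]]]'

```text
time: 4.65
eef_pos: [0.5304, -0.2011, 0.3538]
tool_rot: [[-0.055, 0.998, -0.0], [0.998, 0.055, -0.0], [-0.0, -0.0, -1.0]]
force: [0.5, -0.3, 0.2]
finger_gap: 0.049
finger_force: 0.0
```

Call:
carry_out --targets '[[[0, 0, 0.5], [0, 0, 0]], [[0, 0, 0.5], [0, 0, 0]], [[0, 0, 0.5], [0, 0, 0]], [[0, 0, 0.5], [0, 0, 0]], [[0, 0, 0.6], [0, 0, 0]]]'

```text
time: 5.15
eef_pos: [0.53, -0.2002, 0.2234]
tool_rot: [[-0.055, 0.998, 0.001], [0.998, 0.055, -0.0], [-0.0, 0.001, -1.0]]
force: [0.3, 0.5, 0.9]
finger_gap: 0.049
finger_force: 0.0
```

Call:
carry_out --targets '[[[0, 0, 0.02], [0, 0, 0]], [[0, 0, 0.02], [0, 0, 0]], [[0, 0, 0.02], [0, 0, 0]], [[0, 0, 0.02], [0, 0, 0]], [[0, 0, 0.02], [0, 0, 0]]]'

```text
time: 5.65
eef_pos: [0.5302, -0.2003, 0.2199]
tool_rot: [[-0.053, 0.999, 0.002], [0.999, 0.053, -0.001], [-0.001, 0.002, -1.0]]
force: [1.1, 0.1, 0.2]
finger_gap: 0.0492
finger_force: 0.0
```

```bash
python3 - <<'E'
from h import *
import cv2
i=bot.snapshot("scene")["img"][110:270,180:350]
cv2.imwrite("pics/s1.png",cv2.resize(i,None,fx=3.5,fy=3.5,interpolation=cv2.INTER_CUBIC))
E
```

```text
(no output)
```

View pics/s1.png

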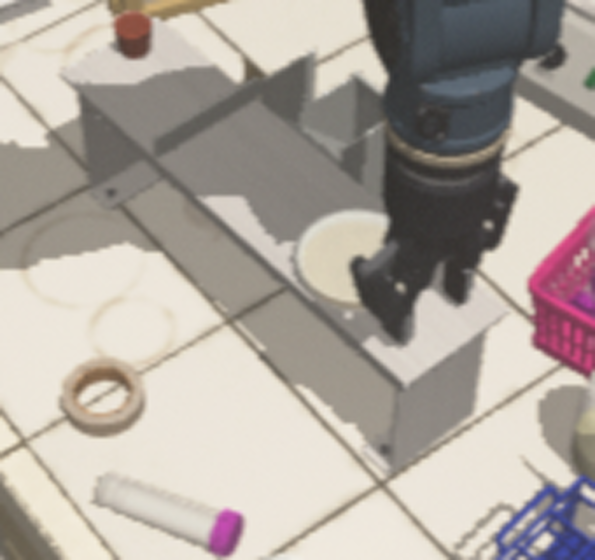

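The fingers stand over the ledge's right end behind the dish, with the near fingertip at about (398,342). I'm feeling for the top.

Call:
carry_out --targets '[[[0, 0, 0.02], [0, 0, 0]], [[0, 0, 0.02], [0, 0, 0]], [[0, 0, 0.02], [0, 0, 0]], [[0, 0, 0.02], [0, 0, 0]], [[0, 0, 0], [0, 0, 0]]]'

```text
time: 6.2
eef_pos: [0.5297, -0.2001, 0.2147]
tool_rot: [[-0.053, 0.999, -0.0], [0.999, 0.053, 0.0], [0.0, -0.0, -1.0]]
force: [0.3, 0.6, 0.4]
finger_gap: 0.0489
finger_force: 0.0
```

Call:
carry_out --targets '[[[0, 0, 0.02], [0, 0, 0]], [[0, 0, 0.02], [0, 0, 0]], [[0, 0, 0.02], [0, 0, 0]], [[0, 0, 0], [0, 0, 0]], [[0, 0, 0], [0, 0, 0]]]'

```text
time: 6.7
eef_pos: [0.5298, -0.2002, 0.2119]
tool_rot: [[-0.053, 0.999, -0.0], [0.999, 0.053, -0.0], [-0.0, -0.0, -1.0]]
force: [1.0, 0.9, 0.1]
finger_gap: 0.0496
finger_force: 0.0
```

Call:
carry_out --targets '[[[0, 0, 0.02], [0, 0, 0]], [[0, 0, 0.02], [0, 0, 0]], [[0, 0, 0], [0, 0, 0]], [[0, 0, 0], [0, 0, 0]], [[0, 0, 0], [0, 0, 0]]]'

```text
time: 7.2
eef_pos: [0.5298, -0.2002, 0.2099]
tool_rot: [[-0.052, 0.999, -0.0], [0.999, 0.052, -0.0], [-0.0, -0.0, -1.0]]
force: [-0.4, -0.9, 0.0]
finger_gap: 0.0488
finger_force: 0.0
```

Call:
carry_out --targets '[[[0, 0, 0.02], [0, 0, 0]], [[0, 0, 0.01], [0, 0, 0]], [[0, 0, 0], [0, 0, 0]], [[0, 0, 0], [0, 0, 0]], [[0, 0, 0], [0, 0, 0]]]'

```text
time: 7.7
eef_pos: [0.5297, -0.2001, 0.2098]
tool_rot: [[-0.052, 0.999, 0.001], [0.999, 0.052, -0.001], [-0.001, 0.001, -1.0]]
force: [-3.5, 0.9, 12.5]
finger_gap: 0.0492
finger_force: 6.1
```

Call:
carry_out --targets '[[[0, 0, -0.09], [0, 0, 0]], [[0.1, 0, 0], [0, 0, 0]], [[0.1, 0, 0], [0, 0, 0]], [[0.1, 0, 0], [0, 0, 0]], [[0.06, 0, 0], [0, 0, 0]]]'

```text
time: 8.2
eef_pos: [0.5287, -0.1815, 0.2127]
tool_rot: [[-0.053, 0.999, -0.001], [0.999, 0.053, 0.0], [0.0, -0.001, -1.0]]
force: [-0.1, -0.1, 0.2]
finger_gap: 0.049
finger_force: 0.0
```

Call:
carry_out --targets '[[[0.04, 0, 0], [0, 0, 0]], [[0.04, 0, 0], [0, 0, 0]], [[0.04, 0, 0], [0, 0, 0]], [[0.06, 0, 0], [0, 0, 0]], [[0.08, 0, 0], [0, 0, 0]]]'

```text
time: 8.7
eef_pos: [0.5281, -0.1691, 0.2129]
tool_rot: [[-0.052, 0.999, -0.0], [0.999, 0.052, -0.0], [-0.0, -0.0, -1.0]]
force: [-0.6, -0.3, 0.4]
finger_gap: 0.0492
finger_force: 0.1
```

Call:
carry_out --targets '[[[0.1, 0, 0], [0, 0, 0]], [[0.1, 0, 0], [0, 0, 0]], [[0.1, 0, 0], [0, 0, 0]], [[0.1, 0, 0], [0, 0, 0]], [[0.1, 0, 0], [0, 0, 0]]]'

```text
time: 9.2
eef_pos: [0.5268, -0.1437, 0.2129]
tool_rot: [[-0.053, 0.999, -0.0], [0.999, 0.053, -0.0], [-0.0, -0.0, -1.0]]
force: [0.2, 0.0, 0.2]
finger_gap: 0.0492
finger_force: 0.1
```

```bash
python3 - <<'E'
from h import *
import cv2
i=bot.snapshot("scene")["img"][110:270,180:350]
cv2.imwrite("pics/s2.png",cv2.resize(i,None,fx=3.5,fy=3.5,interpolation=cv2.INTER_CUBIC))
E
```

```text
(no output)
```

View pics/s2.png

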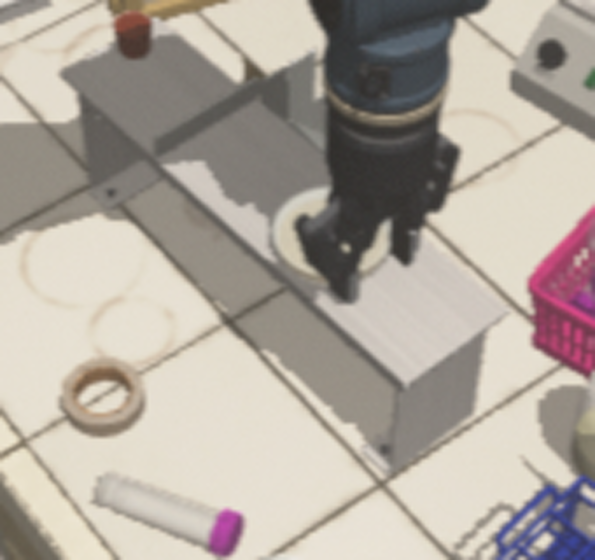

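The dish is cradled between the fingers, around (330,240) in the crop, and sliding. I'll continue toward the fin.

Call:
carry_out --targets '[[[0.1, 0, 0], [0, 0, 0]], [[0.1, 0, 0], [0, 0, 0]], [[0.1, 0, 0], [0, 0, 0]], [[0.1, 0, 0], [0, 0, 0]], [[0.1, 0, 0], [0, 0, 0]]]'

```text
time: 9.75
eef_pos: [0.5255, -0.1188, 0.2129]
tool_rot: [[-0.053, 0.999, 0.0], [0.999, 0.053, -0.0], [-0.0, 0.0, -1.0]]
force: [-0.1, -0.4, -0.4]
finger_gap: 0.0493
finger_force: 0.1
```

Call:
carry_out --targets '[[[0.1, 0, 0], [0, 0, 0]], [[0.1, 0, 0], [0, 0, 0]], [[0.1, 0, 0], [0, 0, 0]], [[0.1, 0, 0], [0, 0, 0]], [[0.1, 0, 0], [0, 0, 0]]]'

```text
time: 10.25
eef_pos: [0.5242, -0.0939, 0.2129]
tool_rot: [[-0.053, 0.999, -0.0], [0.999, 0.053, -0.0], [-0.0, -0.0, -1.0]]
force: [-0.1, 0.7, -0.2]
finger_gap: 0.0488
finger_force: 0.1
```

Call:
carry_out --targets '[[[0.1, 0, 0], [0, 0, 0]], [[0.1, 0, 0], [0, 0, 0]], [[0.1, 0, 0], [0, 0, 0]], [[0.1, 0, 0], [0, 0, 0]], [[0.08, 0, 0], [0, 0, 0]]]'

```text
time: 10.75
eef_pos: [0.5229, -0.0699, 0.2129]
tool_rot: [[-0.053, 0.999, -0.0], [0.999, 0.053, -0.0], [-0.0, -0.0, -1.0]]
force: [0.4, -0.1, -0.6]
finger_gap: 0.0492
finger_force: 0.1
```

Call:
carry_out --targets '[[[0.06, 0, 0], [0, 0, 0]], [[0.06, 0, 0], [0, 0, 0]], [[0.05, 0, 0], [0, 0, 0]], [[0.05, 0, 0], [0, 0, 0]], [[0.04, 0, 0], [0, 0, 0]]]'

```text
time: 11.25
eef_pos: [0.5222, -0.0572, 0.2129]
tool_rot: [[-0.052, 0.999, -0.0], [0.999, 0.052, -0.0], [-0.0, -0.0, -1.0]]
force: [-0.1, -0.7, -0.1]
finger_gap: 0.0491
finger_force: 0.1
```

Call:
carry_out --targets '[[[0.03, 0, 0], [0, 0, 0]], [[0.03, 0, 0], [0, 0, 0]], [[0.02, 0, 0], [0, 0, 0]], [[0.02, 0, 0], [0, 0, 0]], [[0, 0, 0], [0, 0, 0]]]'

```text
time: 11.75
eef_pos: [0.522, -0.0523, 0.2129]
tool_rot: [[-0.053, 0.999, -0.0], [0.999, 0.053, -0.0], [-0.0, -0.0, -1.0]]
force: [0.5, 0.0, -0.2]
finger_gap: 0.0491
finger_force: 0.0
```

Call:
carry_out --targets '[[[0.04, 0, 0], [0, 0, 0]], [[0.04, 0, 0], [0, 0, 0]], [[0.04, 0, 0], [0, 0, 0]], [[0.03, 0, 0], [0, 0, 0]], [[0, 0, 0], [0, 0, 0]]]'

```text
time: 12.25
eef_pos: [0.5216, -0.0446, 0.2129]
tool_rot: [[-0.053, 0.999, -0.0], [0.999, 0.053, -0.0], [-0.0, -0.0, -1.0]]
force: [0.6, 0.7, -0.6]
finger_gap: 0.0494
finger_force: 0.0
```

Call:
carry_out --targets '[[[0.01, 0, 0], [0, 0, 0]], [[0.01, 0, 0], [0, 0, 0]], [[0.01, 0, 0], [0, 0, 0]], [[0, 0, 0], [0, 0, 0]], [[0, 0, 0], [0, 0, 0]]]'

```text
time: 12.75
eef_pos: [0.5215, -0.0434, 0.2129]
tool_rot: [[-0.052, 0.999, -0.0], [0.999, 0.052, -0.0], [-0.0, -0.0, -1.0]]
force: [-0.8, 0.3, -0.2]
finger_gap: 0.0493
finger_force: 0.0
```

Call:
carry_out --targets '[[[0.015, 0, 0], [0, 0, 0]], [[0.015, 0, 0], [0, 0, 0]], [[0.015, 0, 0], [0, 0, 0]], [[0, 0, 0], [0, 0, 0]], [[0, 0, 0], [0, 0, 0]]]'

```text
time: 13.25
eef_pos: [0.5214, -0.0411, 0.2129]
tool_rot: [[-0.053, 0.999, 0.0], [0.999, 0.053, -0.0], [-0.0, 0.0, -1.0]]
force: [-0.2, 0.2, 0.9]
finger_gap: 0.0493
finger_force: 0.0
```

```bash
python3 - <<'E'
from h import *
import cv2
i=bot.snapshot("top")["img"][105:215,135:335]
cv2.imwrite("pics/t3.png",cv2.resize(i,None,fx=4,fy=4,interpolation=cv2.INTER_CUBIC))
E
```

```text
(no output)
```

View pics/t3.png

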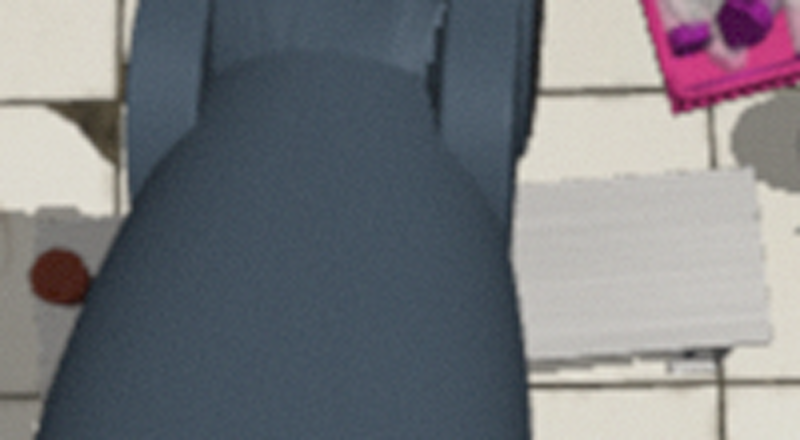

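The arm hides the dish from above, so I'll go on by feel.

Call:
carry_out --targets '[[[0.01, 0, 0], [0, 0, 0]], [[0.01, 0, 0], [0, 0, 0]], [[0.01, 0, 0], [0, 0, 0]], [[0, 0, 0], [0, 0, 0]], [[0, 0, 0], [0, 0, 0]]]'

```text
time: 13.8
eef_pos: [0.5214, -0.0396, 0.2129]
tool_rot: [[-0.053, 0.999, 0.0], [0.999, 0.053, -0.0], [-0.0, 0.0, -1.0]]
force: [0.4, 0.8, 0.3]
finger_gap: 0.0492
finger_force: 0.0
```

Call:
carry_out --targets '[[[0.01, 0, 0], [0, 0, 0]], [[0.01, 0, 0], [0, 0, 0]], [[0, 0, 0], [0, 0, 0]], [[0, 0, 0], [0, 0, 0]], [[0, 0, 0], [0, 0, 0]]]'

```text
time: 14.3
eef_pos: [0.5213, -0.0386, 0.2129]
tool_rot: [[-0.053, 0.999, -0.0], [0.999, 0.053, -0.0], [-0.0, -0.0, -1.0]]
force: [0.5, -0.3, -0.3]
finger_gap: 0.049
finger_force: 0.0
```

Call:
carry_out --targets '[[[0.01, 0, 0], [0, 0, 0]], [[0.01, 0, 0], [0, 0, 0]], [[0.01, 0, 0], [0, 0, 0]], [[0, 0, 0], [0, 0, 0]], [[0, 0, 0], [0, 0, 0]]]'

```text
time: 14.8
eef_pos: [0.5212, -0.0371, 0.2129]
tool_rot: [[-0.053, 0.999, -0.0], [0.999, 0.053, -0.0], [-0.0, -0.0, -1.0]]
force: [0.6, 0.8, 0.3]
finger_gap: 0.0489
finger_force: 0.0
```

Call:
carry_out --targets '[[[0.01, 0, 0], [0, 0, 0]], [[0.01, 0, 0], [0, 0, 0]], [[0, 0, 0], [0, 0, 0]], [[0, 0, 0], [0, 0, 0]], [[0, 0, 0], [0, 0, 0]]]'

```text
time: 15.3
eef_pos: [0.5212, -0.0361, 0.2129]
tool_rot: [[-0.053, 0.999, 0.0], [0.999, 0.053, -0.0], [-0.0, 0.0, -1.0]]
force: [0.7, -0.6, -0.1]
finger_gap: 0.0491
finger_force: 0.0
```

Call:
carry_out --targets '[[[0.01, 0, 0], [0, 0, 0]], [[0.01, 0, 0], [0, 0, 0]], [[0, 0, 0], [0, 0, 0]], [[0, 0, 0], [0, 0, 0]], [[0, 0, 0], [0, 0, 0]]]'

```text
time: 15.8
eef_pos: [0.5211, -0.0351, 0.2129]
tool_rot: [[-0.053, 0.999, -0.0], [0.999, 0.053, -0.0], [-0.0, -0.0, -1.0]]
force: [-0.6, 0.1, 0.1]
finger_gap: 0.0493
finger_force: 0.0
```

Call:
carry_out --targets '[[[0.01, 0, 0], [0, 0, 0]], [[0.01, 0, 0], [0, 0, 0]], [[0, 0, 0], [0, 0, 0]], [[0, 0, 0], [0, 0, 0]], [[0, 0, 0], [0, 0, 0]]]'

```text
time: 16.3
eef_pos: [0.5211, -0.0341, 0.2129]
tool_rot: [[-0.053, 0.999, -0.0], [0.999, 0.053, -0.0], [-0.0, -0.0, -1.0]]
force: [-0.7, -0.7, -0.7]
finger_gap: 0.0492
finger_force: 0.0
```

Call:
carry_out --targets '[[[0.01, 0, 0], [0, 0, 0]], [[0.01, 0, 0], [0, 0, 0]], [[0, 0, 0], [0, 0, 0]], [[0, 0, 0], [0, 0, 0]], [[0, 0, 0], [0, 0, 0]]]'

```text
time: 16.8
eef_pos: [0.521, -0.0334, 0.2129]
tool_rot: [[-0.052, 0.999, -0.0], [0.999, 0.052, -0.001], [-0.001, -0.0, -1.0]]
force: [0.3, -3.9, -1.3]
finger_gap: 0.0491
finger_force: 1.8
```

```bash
python3 - <<'E'
from h import *
import cv2
i=bot.snapshot("scene")["img"][110:240,190:330]
cv2.imwrite("pics/s4.png",cv2.resize(i,None,fx=4.5,fy=4.5,interpolation=cv2.INTER_CUBIC))
E
```

```text
(no output)
```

View pics/s4.png

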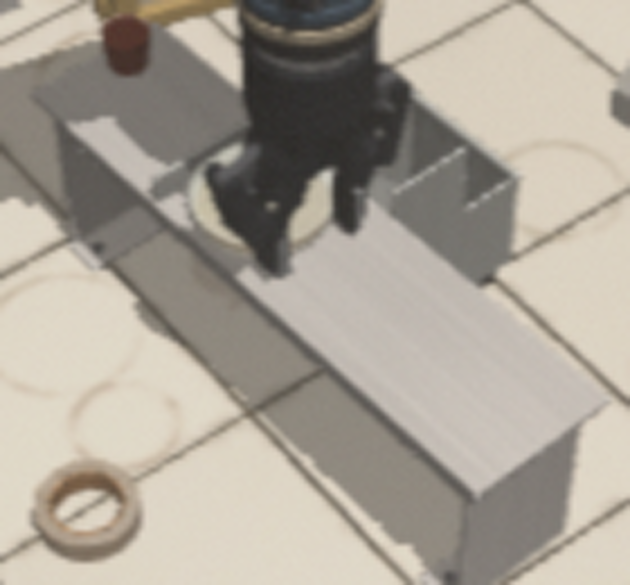

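Contact with the fin: −3.9 N on the fingers along y, and the picture shows the dish's left rim against the fin at about (190,190). I'll press slightly and hold.

Call:
carry_out --targets '[[[0.003, 0, 0], [0, 0, 0]], [[0, 0, 0], [0, 0, 0]], [[0, 0, 0], [0, 0, 0]], [[0, 0, 0], [0, 0, 0]], [[0, 0, 0], [0, 0, 0]]]'

```text
time: 17.35
eef_pos: [0.521, -0.0333, 0.2129]
tool_rot: [[-0.052, 0.999, -0.0], [0.999, 0.052, -0.001], [-0.001, -0.0, -1.0]]
force: [0.1, -4.4, 0.2]
finger_gap: 0.0493
finger_force: 2.3
```

Call:
carry_out --targets '[[[0, 0, 0], [0, 0, 0]], [[0, 0, 0], [0, 0, 0]], [[0, 0, 0], [0, 0, 0]], [[0, 0, 0], [0, 0, 0]], [[0, 0, 0], [0, 0, 0]]]'

```text
time: 17.85
eef_pos: [0.521, -0.0333, 0.2129]
tool_rot: [[-0.052, 0.999, 0.0], [0.999, 0.052, -0.001], [-0.001, 0.0, -1.0]]
force: [0.6, -6.5, -0.5]
finger_gap: 0.0492
finger_force: 2.3
```

Call:
carry_out --targets '[[[-0.04, 0, 0], [0, 0, 0]], [[-0.16, 0, 0], [0, 0, 0]], [[-0.2, 0, 0], [0, 0, 0]], [[-0.2, 0, 0], [0, 0, 0]], [[0, 0, -0.2], [0, 0, 0]]]'

```text
time: 18.35
eef_pos: [0.522, -0.0642, 0.2222]
tool_rot: [[-0.051, 0.999, -0.002], [0.999, 0.051, 0.0], [0.0, -0.002, -1.0]]
force: [-0.3, -0.3, -0.1]
finger_gap: 0.0491
finger_force: 0.0
```

Call:
carry_out --targets '[[[0, 0, -0.4], [0, 0, -1]], [[0, 0, -0.4], [0, 0, -1]], [[0, 0, -0.2], [0, 0, -1]], [[0, 0, 0], [0, 0, -1]], [[0, 0, 0], [0, 0, -1]]]' --claw -0.3

```text
time: 18.85
eef_pos: [0.5228, -0.0631, 0.2742]
tool_rot: [[-0.472, 0.881, 0.001], [0.881, 0.472, 0.0], [-0.001, 0.001, -1.0]]
force: [-0.7, -0.4, 0.5]
finger_gap: 0.0301
finger_force: 0.0
```

Call:
carry_out --targets '[[[0, 0, 0], [0, 0, -1]], [[0, 0, 0], [0, 0, -1]], [[0, 0, 0], [0, 0, -1]], [[0, 0, 0], [0, 0, -1]], [[0, 0, 0], [0, 0, -1]]]'

```text
time: 19.35
eef_pos: [0.5226, -0.063, 0.2737]
tool_rot: [[-0.801, 0.599, 0.0], [0.599, 0.801, 0.0], [-0.0, 0.0, -1.0]]
force: [-0.8, 0.4, -0.6]
finger_gap: 0.0298
finger_force: 0.0
```

Call:
carry_out --targets '[[[0, 0, 0], [0, 0, -1]], [[0, 0, 0], [0, 0, -1]], [[0, 0, 0], [0, 0, -1]], [[0, 0, 0], [0, 0, -1]], [[0, 0, 0], [0, 0, -1]]]'

```text
time: 19.85
eef_pos: [0.5226, -0.063, 0.2737]
tool_rot: [[-0.979, 0.205, 0.001], [0.205, 0.979, 0.0], [-0.0, 0.0, -1.0]]
force: [-0.2, -0.7, -0.2]
finger_gap: 0.0297
finger_force: 0.0
```

Call:
carry_out --targets '[[[0, 0, 0], [0, 0, -1]], [[0, 0, 0], [0, 0, -1]], [[0, 0, 0], [0, 0, -1]], [[0, 0, 0], [0, 0, 0]], [[0, 0, 0], [0, 0, 0]]]'

```text
time: 20.35
eef_pos: [0.5226, -0.063, 0.2734]
tool_rot: [[-0.999, -0.05, 0.0], [-0.05, 0.999, 0.0], [-0.0, -0.0, -1.0]]
force: [0.3, 0.1, -0.3]
finger_gap: 0.0298
finger_force: 0.0
```

Call:
carry_out --targets '[[[0.33, 0.3, 0], [0, 0, 0]], [[0.33, 0.3, 0], [0, 0, 0]], [[0.33, 0.3, 0], [0, 0, 0]], [[0.33, 0.3, 0], [0, 0, 0]], [[0.33, 0.3, 0], [0, 0, 0]]]'

```text
time: 20.85
eef_pos: [0.4355, 0.0081, 0.2731]
tool_rot: [[-0.999, -0.05, 0.0], [-0.05, 0.999, 0.0], [-0.0, 0.0, -1.0]]
force: [-0.4, -0.9, -0.5]
finger_gap: 0.0301
finger_force: 0.0
```

```bash
python3 - <<'E'
from h import *
import cv2
print(bot.get_state()["eef_pos"])
i=bot.snapshot("scene")["img"][110:240,190:330]
cv2.imwrite("pics/s5.png",cv2.resize(i,None,fx=4.5,fy=4.5,interpolation=cv2.INTER_CUBIC))
E
```

```text
[0.43552746 0.00807645 0.27314956]
```

View pics/s5.png

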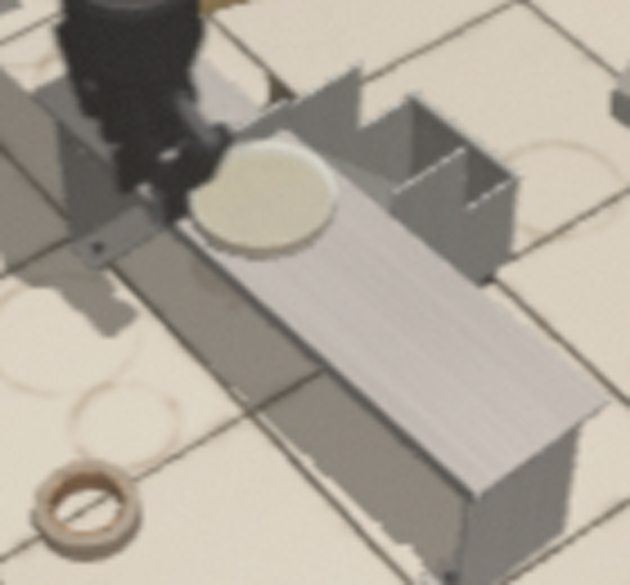

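The dish shows clearly against the fin, its top ellipse centred at about (262,192). I'll cast it onto the lid plane.

```bash
python3 - <<'E'
from h import *
s=bot.snapshot("scene"); o=np.array([.5239,-.0209]); ey=np.array([-.0523,.9986]); ex=np.array([.9986,.0523])
for n,p in dict(top=(262,192),L=(188,195),R=(337,195)).items():
    w=cast(s,(p[0]/4.5+190-.4,p[1]/4.5+110-.4),.155)[:2]; print(n,w,(w-o)@ex,(w-o)@ey)
w=bot.get_state()["eef_pos"][:2];print((w-o)@ex,(w-o)@ey)
E
```

```text
top [0.51967373 0.01122055] -0.0025404483398548602 0.03229661410302014
L [0.48259717 0.03647032] -0.038244535585412 0.05945014247939478
R [ 0.55420556 -0.01839706] 0.030394040590280332 0.0009144587266950782
-0.08782873697527685 0.034189109200401975
```

Call:
carry_out --targets '[[[0, 0, 0.3], [0, 0, 0]], [[0, 0, 0.3], [0, 0, 0]], [[0, 0, 0.3], [0, 0, 0]], [[0, 0, 0.2], [0, 0, 0]], [[0, 0, 0.04], [0, 0, 0]]]'

```text
time: 21.45
eef_pos: [0.4361, 0.0074, 0.2151]
tool_rot: [[-0.999, -0.051, -0.001], [-0.051, 0.999, -0.0], [0.001, -0.0, -1.0]]
force: [-0.3, -0.8, -0.1]
finger_gap: 0.03
finger_force: 0.0
```

Call:
carry_out --targets '[[[-0.1, 0, 0], [0, 0, 0]], [[-0.1, 0, 0], [0, 0, 0]], [[-0.1, 0, 0], [0, 0, 0]], [[-0.1, 0, 0], [0, 0, 0]], [[-0.06, 0, 0], [0, 0, 0]]]'

```text
time: 21.95
eef_pos: [0.46, 0.0089, 0.2161]
tool_rot: [[-0.999, -0.053, 0.001], [-0.053, 0.999, -0.0], [-0.001, -0.0, -1.0]]
force: [0.1, 0.2, -0.2]
finger_gap: 0.0297
finger_force: 0.0
```

Call:
carry_out --targets '[[[-0.04, 0, 0], [0, 0, 0]], [[-0.04, 0, 0], [0, 0, 0]], [[-0.04, 0, 0], [0, 0, 0]], [[-0.04, 0, 0], [0, 0, 0]], [[-0.04, 0, 0], [0, 0, 0]]]'

```text
time: 22.45
eef_pos: [0.4692, 0.0094, 0.2159]
tool_rot: [[-0.999, -0.052, -0.0], [-0.052, 0.999, -0.0], [0.0, -0.0, -1.0]]
force: [-0.4, 0.1, 0.1]
finger_gap: 0.0301
finger_force: 0.1
```

Call:
carry_out --targets '[[[-0.06, 0, 0], [0, 0, 0]], [[-0.08, 0, 0], [0, 0, 0]], [[-0.1, 0, 0], [0, 0, 0]], [[-0.1, 0, 0], [0, 0, 0]], [[-0.1, 0, 0], [0, 0, 0]]]'

```text
time: 22.95
eef_pos: [0.4917, 0.0106, 0.2159]
tool_rot: [[-0.999, -0.053, -0.0], [-0.053, 0.999, -0.0], [0.0, -0.0, -1.0]]
force: [0.0, -0.2, 0.5]
finger_gap: 0.0298
finger_force: 0.1
```

```bash
python3 - <<'E'
from h import *
import cv2
i=bot.snapshot("scene")["img"][110:240,190:330]
cv2.imwrite("pics/s6.png",cv2.resize(i,None,fx=4.5,fy=4.5,interpolation=cv2.INTER_CUBIC))
E
```

```text
(no output)
```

View pics/s6.png

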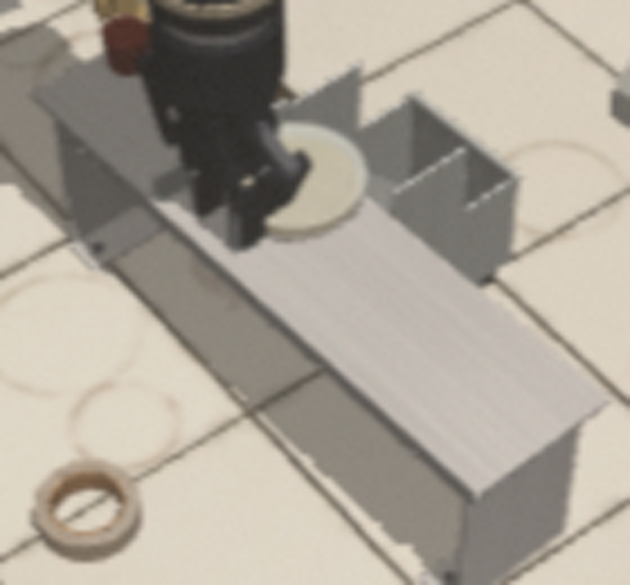

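The dish is moving straight toward the mouth, its right rim at about (365,180). I'll continue.

Call:
carry_out --targets '[[[-0.1, 0, 0], [0, 0, 0]], [[-0.08, 0, 0], [0, 0, 0]], [[-0.08, 0, 0], [0, 0, 0]], [[-0.08, 0, 0], [0, 0, 0]], [[-0.06, 0, 0], [0, 0, 0]]]'

```text
time: 23.5
eef_pos: [0.5115, 0.0116, 0.2159]
tool_rot: [[-0.999, -0.053, -0.0], [-0.053, 0.999, -0.0], [0.0, -0.0, -1.0]]
force: [0.4, 0.1, -1.6]
finger_gap: 0.03
finger_force: 0.1
```

Call:
carry_out --targets '[[[-0.06, 0, 0], [0, 0, 0]], [[-0.06, 0, 0], [0, 0, 0]], [[-0.06, 0, 0], [0, 0, 0]], [[-0.06, 0, 0], [0, 0, 0]], [[-0.06, 0, 0], [0, 0, 0]]]'

```text
time: 24.0
eef_pos: [0.5264, 0.0124, 0.2159]
tool_rot: [[-0.999, -0.053, 0.0], [-0.053, 0.999, -0.0], [-0.0, -0.0, -1.0]]
force: [0.3, 0.9, 0.2]
finger_gap: 0.0297
finger_force: 0.1
```

Call:
carry_out --targets '[[[-0.06, 0, 0], [0, 0, 0]], [[-0.06, 0, 0], [0, 0, 0]], [[-0.06, 0, 0], [0, 0, 0]], [[0, 0, 0], [0, 0, 0]], [[0, 0, 0], [0, 0, 0]]]'

```text
time: 24.5
eef_pos: [0.5351, 0.0128, 0.2158]
tool_rot: [[-0.999, -0.053, -0.0], [-0.053, 0.999, -0.0], [0.0, -0.0, -1.0]]
force: [0.1, -0.1, -0.1]
finger_gap: 0.0297
finger_force: 0.0
```

```bash
python3 - <<'E'
from h import *
import cv2
i=bot.snapshot("scene")["img"][110:240,190:330]
cv2.imwrite("pics/s7.png",cv2.resize(i,None,fx=4.5,fy=4.5,interpolation=cv2.INTER_CUBIC))
E
```

```text
(no output)
```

View pics/s7.png

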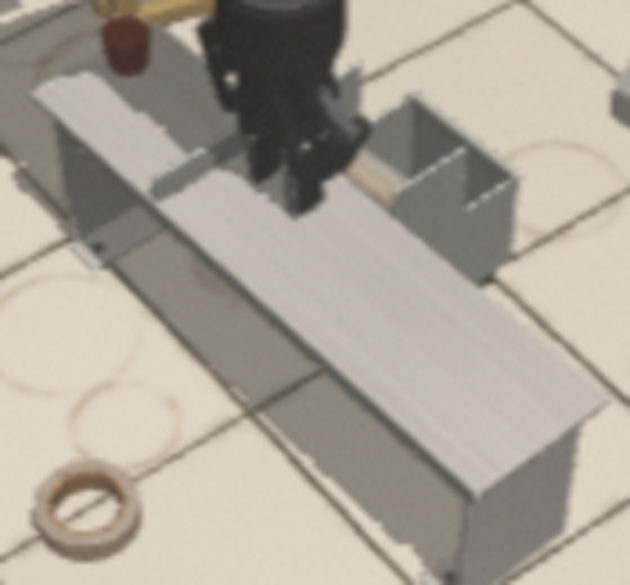

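The dish has dropped over the edge into the chute, visible at about (370,180). I'll retreat, then check it numerically, since my picture allowance is used up.

Call:
carry_out --targets '[[[0.2, 0, -0.2], [0, 0, 0]], [[0.3, 0, -0.4], [0, 0, 0]], [[0.4, 0, -0.5], [0, 0, 0]], [[0.4, 0, -0.5], [0, 0, 0]], [[0.4, 0, -0.4], [0, 0, 0]]]'

```text
time: 25.05
eef_pos: [0.4487, 0.0083, 0.3179]
tool_rot: [[-0.999, -0.053, 0.001], [-0.053, 0.999, -0.0], [-0.001, -0.0, -1.0]]
force: [0.2, 0.7, -0.2]
finger_gap: 0.0299
finger_force: 0.0
```

Call:
carry_out --targets '[[[0.4, 0, -0.3], [0, 0, 0]], [[0.4, 0, -0.2], [0, 0, 0]], [[0.4, 0, 0], [0, 0, 0]], [[0.4, 0, 0], [0, 0, 0]], [[0, 0, 0], [0, 0, 0]]]'

```text
time: 25.55
eef_pos: [0.3676, 0.0041, 0.3418]
tool_rot: [[-0.999, -0.052, 0.0], [-0.052, 0.999, -0.0], [-0.0, -0.0, -1.0]]
force: [0.1, -0.8, 0.1]
finger_gap: 0.0302
finger_force: 0.0
```

```bash
python3 - <<'E'
from h import *
import cv2
print(bot.get_state()["eef_pos"])
o=np.array([.5239,-.0209]); ey=np.array([-.0523,.9986]); ex=np.array([.9986,.0523])
for n in("top","scene"):
    s=bot.snapshot(n); i=s["img"]; i0=cv2.imread(f"pics/{n}0.png")
    T=s["camera_from_world"]
    # chute interior outline projected
    P=[]
    for lx,ly,z in((.056,.072,.131),(.056,-.016,.131),(.158,-.016,.045),(.158,.072,.045)):
        w=o+ex*lx+ey*ly; c=T@np.array([*w,z,1]); P.append([s["fx"]*c[0]/c[2]+s["cx"],s["fy"]*c[1]/c[2]+s["cy"]])
    P=np.array(P); print(n,P.round(0).tolist())
    m=np.zeros(i.shape[:2],np.uint8); cv2.fillPoly(m,[np.int32(cv2.convexHull(np.float32(P)).reshape(-1,2))],255)
    d=((cv2.absdiff(i,i0).max(2)>25)&(m>0)).astype(np.uint8)
    k,_,st,ce=cv2.connectedComponentsWithStats(d)
    for j in range(1,k):
        if st[j,4]>40:
            print(st[j],ce[j],"bgr",i[d.astype(bool)].mean(0).round())
            for z in (.05,.06,.07):
                w=cast(s,ce[j],z)[:2]; print(z,(w-o)@ex,(w-o)@ey)
E
```

```text
[0.36755454 0.00407636 0.34184722]
top [[203.0, 154.0], [241.0, 152.0], [240.0, 122.0], [206.0, 124.0]]
[205 123  36  31 670] [222.21940299 135.36716418] bgr [120. 129. 133.]
0.05 0.12405476845782366 0.03178762855603849
0.06 0.12097185369719722 0.030913490499525742
0.07 0.1178889389365709 0.030039352443012965
scene [[255.0, 141.0], [275.0, 158.0], [301.0, 162.0], [281.0, 145.0]]
[272 144  10   9  53] [276.         147.81132075] bgr [138. 152. 161.]
0.05 0.13641192598424107 0.07087079725759445
0.06 0.12980063369188347 0.0636627294151853
0.07 0.12318934139952566 0.05645466157277627
```

```bash
python3 - <<'E'
from h import *
import cv2
o=np.array([.5239,-.0209]); ey=np.array([-.0523,.9986]); ex=np.array([.9986,.0523])
s=bot.snapshot("top"); i=s["img"]; i0=cv2.imread("pics/top0.png")
print("now",[ [r]+i[r,222].tolist() for r in range(110,160,3)]); print("before",[[r]+i0[r,222].tolist() for r in range(110,160,3)])
T=s["camera_from_world"]
def pr(lx,z,ly=.033):
    c=T@np.array([*(o+ex*lx+ey*ly),z,1]); return (s["fx"]*c[:2]/c[2]+[s["cx"],s["cy"]]).round(1)
# predicted top-face near/far rim if resting at foot (underside centre .120,.064), rim radius 45
c=np.array([.120+.011,.064+.010]); d=np.array([.669,-.743])*.045
print("pred far/near rim",pr(*(c+d)),pr(*(c-d)))
x=i.astype(int); m=((x[...,2]-x[...,0]>8)&(x[...,2]>100)).astype(np.uint8)[112:162,200:246]
for r in m[::2]: print("".join(".#"[v] for v in r))
E
```

```text
now [[110, 170, 184, 189], [113, 156, 166, 168], [116, 70, 70, 67], [119, 58, 58, 58], [122, 56, 56, 57], [125, 139, 146, 148], [128, 117, 131, 140], [131, 117, 131, 139], [134, 118, 133, 140], [137, 117, 132, 141], [140, 130, 145, 154], [143, 128, 133, 133], [146, 118, 124, 122], [149, 121, 125, 120], [152, 118, 120, 119], [155, 171, 176, 177], [158, 169, 173, 176]]
before [[110, 138, 149, 153], [113, 122, 131, 136], [116, 49, 50, 50], [119, 46, 47, 48], [122, 41, 44, 46], [125, 73, 75, 74], [128, 115, 119, 117], [131, 92, 94, 94], [134, 93, 97, 94], [137, 92, 92, 93], [140, 96, 99, 96], [143, 94, 97, 94], [146, 95, 98, 96], [149, 98, 100, 98], [152, 95, 98, 98], [155, 140, 142, 143], [158, 134, 140, 141]]
pred far/near rim [221.4 122.7] [219.8 137.7]
#####################################.....####
##############............................####
..........................................####
..........................................####
..........................................####
#..........................................###
#......................##..#.#.............###
............##.####.#########..#..#........###
#........##.##########################........
......################################.....###
......################################......##
.....#################################......##
.....#################################......##
.......#############################........##
........########################............##
.............##############.................##
.............................................#
.............................................#
.............................................#
.............................................#
..............................................
.............................................#
..................................#...........
..............................................
.........................#....................
```

The lid ellipse spans rows 124–142 in the top view. That agrees with a dish lying on the ramp against the foot wall, where I predicted 123–138 plus the visible side. I'm handing in.

Call:
carry_out --targets '[[[0, 0, 0], [0, 0, 0]], [[0, 0, 0], [0, 0, 0]], [[0, 0, 0], [0, 0, 0]], [[0, 0, 0], [0, 0, 0]], [[0, 0, 0], [0, 0, 0]]]'

```text
time: 26.2
eef_pos: [0.3704, 0.0042, 0.3408]
tool_rot: [[-0.999, -0.053, -0.0], [-0.053, 0.999, -0.0], [0.0, -0.0, -1.0]]
force: [0.2, 0.2, -0.8]
finger_gap: 0.0294
finger_force: 0.0
```

```bash
python3 -c "
from rig import bot
print(bot.close_job())"
```

```text
the job is handed in; nothing more can be done
None
```

I pressed the dish against the stop fin for over a second (4–6.5 N measured), then pushed it into the chute, where the top camera shows it at the ramp's foot; the job was handed in at about 26 s, and no verdict was returned.

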